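# Take the lid off the sugar pot while the lazy Susan carries it round

### The arm

A 6-joint arm with a two-finger parallel gripper is mounted at the origin on the work surface. World frame = base frame: x ahead of the robot, y to its left, z up, the work surface at z = 0. Lengths are in m, angles in degrees, forces in N, time in s.
With the tool pointing down it reaches from about 0.375 to 0.9 m from the base axis. Payload 3.1 kg.
Tool frame: the origin (TCP) lies between the finger pads, 19 mm behind the fingertips; this is the grasp point; z points along the fingers, y is the line along which they close (so a half turn about z gives the same grasp; the last joint's range is limited). The gripper opens to 87 mm and grips with 3 to 60 N. Pads are 19 mm wide; open, the fingers measure 117 mm over their backs; the gripper's body (75 mm by 190 mm) begins 51 mm behind the grasp point.
Start: joints at [-80.128, 30.224, 82.088, -0, 67.689, -10.227], TCP at [0.215, -0.587, 0.241] pointing down, gripper open.
Joint ranges: [-176.69, 176.69], [-43.24, 126.21], [12.49, 139.97], [-82, 262], [0, 151.66], [-163.58, 163.58]. Speed limits (degrees/s): [159.86, 159.86, 180, 180, 180, 180].

### API

Orientations are given as a 3x3 rotation matrix whose columns are the frame's x, y, z axes.
In Python, from rig import read_state, capture, hand_in, trace, landmark_of gives the robot as it stands.
- The arm moves only by the shell command python3 -m jog 'ROWS'. ROWS is JSON, a list of rows, each an object of numbers: "tx", "ty", "tz": the shift along the tool's x, y, z in cm; "roll": the turn about the tool's z in rad; "jaw": the opening, from 0 (shut) to 1 (fully open). A call has 1 to 8 rows; each row shifts and turns the commanded pose from where the row before left it, along the tool's axes as they then stand; what a row does not reach is not made up. A row lasts 1/10 s, in which the tool goes at most 50 mm and 8.59 degrees, less where a joint would pass 70% of its speed; a pose out of reach is approached as far as the arm can. A call with a gripper value outside its range is refused whole. The fingers move at their own pace and stop on an object; the grip force is fixed at half the most. Time passes only in rows, so rows that do not move let the fingers close. It gives the time, the measured TCP pose, the force, the opening and the grip force at its end, in the units of the state.
- read_state(): the state, without advancing time (a new reading comes with each control period).
- capture(name): name is "side" or "top" or "wrist"; returns a dict with "img" (400x640x3 uint8, red, green, blue), "vertical_fov" (degrees; the focal length in pixels is half the picture's height over the tangent of half this angle, whatever the lens; pixels are square), "cx", "cy" (the principal point, pixels), "cam_to_world" (4x4, takes a point from camera to world coordinates); the wrist camera has in their place "tool_from_camera" (4x4, takes a point from camera to tool coordinates, whose origin is the TCP and whose axes are the flange's). Camera axes: x right, y up, looking along -z (the intrinsics and any distortion apply to the point x, -y, -z); pixel columns grow to the right and rows downward; lengths in m; the calibration is good to about 2 mm. A picture is of the moment at which its call begins: read the wrist's pose just before it. There is no depth.
- hand_in(): hands the job in; it is judged then, once.
Trained networks look in the newest picture that a camera, given by its name, has taken for a name from the list of things; names that differ only in an ending like _2 or _b are one class to them, and where a whole thing is asked for, a point or a joint stands for the part that bears it (a point fixed in the world has none). Each returns a list of dicts, best first, with "p" (0 to 1); they miss things now and then, are a little off and sometimes report something else, mostly with a low value. They report only what shows in the picture. A call takes as long as a camera call. They do not tell look-alikes from the thing itself.
- trace(camera, thing): "pixels" (400x640 bool, what is visible of it) and "bbox" ([left, top, width, height] in pixels, round what is visible of it).
- landmark_of(camera, thing): "point" ([row, column] in pixels: a listed point, or the origin of a listed thing).
The state is a dict: "time_s": time; "joint_positions": joint angles; "qvel": joint speeds; "tau": joint torques, N m; "position": TCP position; "tcp_rot": TCP orientation; "force": force on the tool from outside, world axes, zero at the start; "moment": the same for the moment, N m; "opening": opening from 0.0 (shut) to 1.0 (fully open); "grasp_force": force on a finger pad.
Only numpy, scipy, OpenCV 4.12 (cv2) and the standard library are available. Lean on these libraries where they do the work, as an engineer would, in place of code of your own. Each camera call takes 0.05 s, during which the arm holds its last target. There are 200 camera calls.

### The job

Set the lazy Susan turning with a gentle push (its bar handles are there for that) and let go, so that it coasts by itself fast enough to make a turn in 8 seconds or less while you follow. Bring the open gripper over the knob of the navy sugar pot's lid and travel along with it without touching anything, within 1 cm sideways and no more than 7 cm above the knob, for a good five seconds. Then, with the tray still turning, close on the knob, lift the lid off and finish holding it level in the gripper, well clear above the height of the pot, leaving the pot's body and all the other things alone.

Things in the scene. Friction and masses are not known exactly. Their poses are not given: they have to be found in the camera images.
- lazy_susan: Ball-bearing foot of the lazy Susan, a steel disc of 230 mm diameter, 20 mm high, fixed on the counter, mostly hidden under the tray. Origin: centre of its underside, on the counter, on the turning axis. The tray stands on it and counts as part of it.
- tray (a joint): Angle of the lazy Susan's tray in rad about the vertical axis through the foot, endless, growing anticlockwise seen from above; 0 when the handles stand along y, left handle at +y. Free to turn either way on its ball bearing: loaded inertia about 0.039 kg m2, drag about 0.0015 N m s/rad plus 0.0008 N m, so a push to 1 rad/s leaves about 0.5 rad/s after 10 s.
- tray_center (a point): Centre of the tray's upper face, on the turning axis, 38 mm above the counter. The tray is a round wooden disc of 400 mm diameter, 1.5 kg, with a rim 7 mm thick standing 8 mm above its face. Pot and bowl ride on it without slipping at such speeds.
- handle_left (a point): Middle of one tray handle: an upright U of 12 mm round dark steel bar near the rim, its top bar level and square to the radius, bar axis 80 mm above the counter (42 mm above the tray), 100 mm between the axes of its two posts, 185 mm from the turning axis. This point lies on the bar's axis and turns with the tray.
- handle_right (a point): The same point of the other handle, straight across the tray.
- sugar_pot: Navy ceramic sugar pot, loose on the tray some 80 to 110 mm from the turning axis; diameter 92 mm, 85 mm high without its lid, open above (mouth 82 mm), 0.38 kg. Origin: centre of its underside; z up.
- sugar_lid: Navy ceramic lid with a white edge line and a white dot on its knob, loose on the pot, 0.1 kg: disc of 92 mm diameter, 6 mm thick, with a plug 9 mm deep and 72 mm across below it that sits in the mouth, and an upright round knob of 30 mm diameter, 32 mm high, amid its top. Origin: centre of the disc's underside, level with the pot's rim (123 mm above the counter at the start); z up.
- lid_knob (a point): Place to grip the lid: on the knob's axis, 32 mm above the lid's origin, 26 mm above the disc's top and 6 mm below the knob's top (155 mm above the counter at the start).
- glass_bowl: Round glass bowl, loose across the tray from the pot; rim diameter 120 mm, 60 mm high, 0.3 kg. Origin: centre of its underside. It rides along and is to be left alone.
- kettle: White plastic kettle on its black power base, on the counter to the left of the lazy Susan; 164 mm diameter at the base, 215 mm high, with a handle reaching 123 mm from the axis; lid button pressed in. Origin: centre of its underside. Leave alone.
- tablespoon: Stainless steel tablespoon, 200 mm long, lying on the counter to the right. Leave alone.
- scraper: Scraper with wooden handle and red silicone tip, 270 mm long, lying on the counter to the right. Leave alone.
There are look-alikes about, which are no part of the job. What is shaped like the sugar_pot but green or pink is not meant.

How it is judged (in metres and radians):
On the way, in this order (a step that is already met when the one before it is completed fails the run):
1. the tray coasts by itself, faster than 0.9 rad/s either way, touched by nothing of the robot ((velocity of joint tray above 0.9 rad/s or velocity of joint tray below -0.9 rad/s) and contact force between the arm and lazy_susan below 0.1 N), for 0.3 s.
2. for 5 s on end the TCP is within 16 mm sideways of the knob's grip point and 10 mm below to 80 mm above it, touching no tray, pot, lid or bowl, with the tray turning faster than 0.7 rad/s ((velocity of joint tray above 0.7 rad/s or velocity of joint tray below -0.7 rad/s) and horizontal distance between the grasp point and lid_knob below 0.016 m and z of the grasp point in the frame of lid_knob between -0.01 and 0.08 m and contact force between the arm and lazy_susan below 0.1 N and contact force between the arm and sugar_pot below 0.1 N and contact force between the arm and sugar_lid below 0.1 N and contact force between the arm and glass_bowl below 0.1 N), for 5 s.
3. the lid is held by the fingers 15 mm or more above its seat, off the pot, with the tray still turning faster than 0.3 rad/s ((velocity of joint tray above 0.3 rad/s or velocity of joint tray below -0.3 rad/s) and contact force between the fingers and sugar_lid above 1 N and z of sugar_lid in the frame of sugar_pot above 0.1 m and contact force between sugar_lid and sugar_pot below 0.1 N), for 0.2 s.
At the end, for the whole second after the job is handed in: The gripper holds the lid by its knob, level within 0.35 rad, its underside at least 30 mm above the height of the pot's rim and touching nothing else; pot and bowl stand upright on the tray, inside its rim (contact force between the fingers and sugar_lid above 1 N and z of sugar_lid in the frame of sugar_pot above 0.115 m and contact force between sugar_lid and sugar_pot below 0.1 N and contact force between sugar_lid and lazy_susan below 0.1 N and angle between sugar_lid's own z axis and vertical below 0.35 rad and angle between each of sugar_pot, glass_bowl's own z axis and vertical below 0.1 rad and horizontal distance between sugar_pot and tray_center below 0.145 m and height (world z) of each of sugar_pot, glass_bowl above 0.03 m and horizontal distance between glass_bowl and tray_center below 0.135 m); the arm keeps its last pose, push and grip.
It fails at once if the tray is spun hard (over 2.2 rad/s) (velocity of joint tray above 2.2 rad/s or velocity of joint tray below -2.2 rad/s).
It fails at once if the lazy Susan is struck or pressed with more than 25 N (contact force between the arm and lazy_susan above 25 N).
It fails at once if the pot is tipped, or its body pushed by the robot (angle between sugar_pot's own z axis and vertical above 0.25 rad or contact force between the arm and sugar_pot above 3 N).
It fails at once if the glass bowl is touched or tipped (contact force between the arm and glass_bowl above 1 N or angle between glass_bowl's own z axis and vertical above 0.25 rad).
It fails at once if kettle, spoon or scraper is disturbed (distance of kettle from where it was at the start of the episode above 0.015 m or distance of any of tablespoon, scraper from where it was at the start of the episode above 0.02 m).
It also fails if it takes over 45 s, if anything falls off the work surface, if the arm or the gripper's body presses on something with over 40 N, if the wrist force passes 120 N, or if a joint passes its speed limit or range.

## Working session

There is one attempt and no reset: what is moved stays moved. The work goes in short steps, Python scripts to look and compute and a shell command to move; the robot and the scene stay as the last step left them, time stands still between calls to the robot, and variables do not carry over. Pictures are saved under pics/ and viewed, at most 10 in all, crops included, and the job is handed in when it is done.

```bash
mkdir -p pics; ls
cat > h.py <<'E'
import numpy as np, cv2
from rig import read_state, capture, trace, landmark_of
def ray(c,px,T=None):
    f=200/np.tan(np.radians(c["vertical_fov"])/2)
    T=np.array(c["cam_to_world"] if T is None else T)
    r,q=px
    d=T[:3,:3]@np.array([(q-c["cx"])/f,-(r-c["cy"])/f,-1.0])
    return T[:3,3],d
def atz(c,px,z,T=None):
    o,d=ray(c,px,T); return o+d*(z-o[2])/d[2]
def proj(c,P):
    f=200/np.tan(np.radians(c["vertical_fov"])/2)
    T=np.linalg.inv(np.array(c["cam_to_world"])); p=T[:3,:3]@np.array(P)+T[:3,3]
    return c["cy"]-f*p[1]/-p[2]*1.0, c["cx"]+f*p[0]/-p[2]
E
python3 - <<'E'
from h import *
s=read_state(); print(s["time_s"],s["position"],np.round(s["tcp_rot"],3).tolist())
for n in ("top","side"):
    c=capture(n); cv2.imwrite(f"pics/{n}0.png",c["img"][:,:,::-1])
    print(n,{k:(np.round(v,3).tolist()) for k,v in c.items() if k!="img"})
    for t,z in (("tray_center",.038),("handle_left",.08),("handle_right",.08),("lid_knob",.155),("sugar_pot",.038),("glass_bowl",.038),("kettle",0)):
        for d in landmark_of(n,t)[:3]: print(t,round(d["p"],2),np.round(d["point"],1),np.round(atz(c,d["point"],z),3))
E
```

```text
pics
0.0 [ 0.21468797 -0.58624351  0.24025207] [[0.939, 0.344, -0.0], [0.344, -0.939, 0.002], [0.0, -0.002, -1.0]]
top {'vertical_fov': 52.281, 'cx': 320.014, 'cy': 200.237, 'cam_to_world': [[0.014, 0.994, -0.106, 0.349], [-1.0, 0.014, -0.001, -0.032], [0.0, 0.106, 0.994, 1.642], [0.0, 0.0, 0.0, 1.0]]}
tray_center 0.68 [192.8 327.8] [ 0.551 -0.06   0.038]
handle_left 0.21 [195.7 328.1] [ 0.534 -0.061  0.08 ]
handle_right 0.6 [205.7 177.8] [0.487 0.517 0.08 ]
handle_right 0.59 [193.3 375. ] [ 0.546 -0.242  0.08 ]
lid_knob 0.76 [164.9 334.6] [ 0.641 -0.082  0.155]
sugar_pot 0.94 [187.7 416.2] [ 0.576 -0.411  0.038]
sugar_pot 0.74 [190.3 238.4] [0.556 0.295 0.038]
sugar_pot 0.36 [172.8 337.7] [ 0.632 -0.099  0.038]
glass_bowl 0.76 [214.2 329.4] [ 0.466 -0.067  0.038]
glass_bowl 0.44 [194.1 375.6] [ 0.548 -0.25   0.038]
kettle 0.97 [203.1 178.3] [0.505 0.544 0.   ]
side {'vertical_fov': 42.734, 'cx': 328.129, 'cy': 208.022, 'cam_to_world': [[-0.903, 0.311, -0.297, 0.029], [-0.43, -0.635, 0.642, 1.02], [0.011, 0.707, 0.707, 1.298], [0.0, 0.0, 0.0, 1.0]]}
tray_center 0.86 [223.8 323.5] [ 0.541 -0.049  0.038]
handle_left 0.81 [251.4 296.7] [0.548 0.129 0.08 ]
handle_right 0.72 [178.7 344.6] [ 0.553 -0.246  0.08 ]
handle_right 0.26 [221.9 319.5] [ 0.54  -0.015  0.08 ]
lid_knob 0.59 [180.  305.8] [ 0.634 -0.105  0.155]
sugar_pot 0.85 [309.6 270.6] [0.53  0.326 0.038]
sugar_pot 0.78 [205.  304.8] [ 0.639 -0.102  0.038]
sugar_pot 0.75 [167.  355.4] [ 0.561 -0.368  0.038]
glass_bowl 0.67 [230.8 346.4] [ 0.458 -0.054  0.038]
kettle 0.79 [386.6 237.3] [0.504 0.553 0.   ]
```

View pics/top0.png

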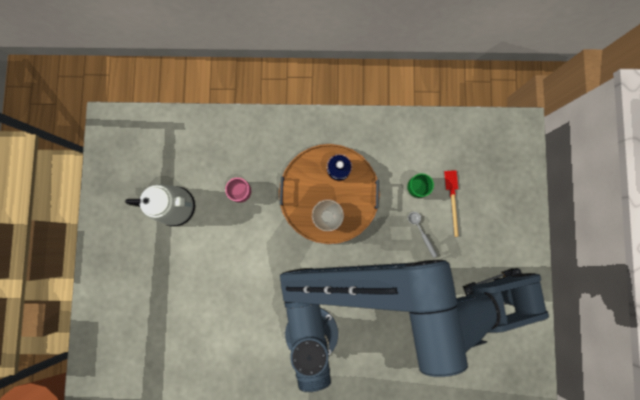

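View pics/side0.png

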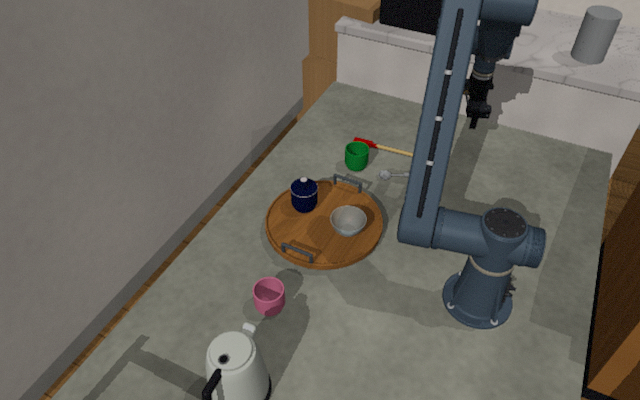

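The top view shows the tray centred near (col 330, row 194). The navy lid's white dot is at (340,165), the bowl at (328,214) and the handles at (290,191) and (374,194). The green and pink pots are off the tray. The side view agrees. Next I refine the tray circle and the lid.

Run:
```python
from h import *
import pickle
from scipy.optimize import least_squares
def circ(P):
    r=least_squares(lambda q:np.hypot(P[:,0]-q[0],P[:,1]-q[1])-q[2],[P[:,0].mean(),P[:,1].mean(),.1],loss="soft_l1",f_scale=.003)
    return np.round(r.x,4),round(float(np.sqrt(np.mean(r.fun**2))),4)
for n in ("top","side"):
    c=capture(n); pickle.dump(c,open(f"{n}.pkl","wb"))
    out={}
    for t in ("lazy_susan","sugar_lid","handle_right","handle_left"):
        L=trace(n,t)
        for d in L[:2]: print(n,t,round(d["p"],2),d["bbox"])
        if L and t=="lazy_susan":
            m=L[0]["pixels"].astype(np.uint8)
            k=cv2.convexHull(cv2.findContours(m,0,1)[0][0] if 0 else np.vstack(cv2.findContours(m,0,1)[0]))[:,0]
            P=np.array([atz(c,(y,x),.046)[:2] for x,y in k]); print("tray fit",circ(P))
    hsv=cv2.cvtColor(c["img"],cv2.COLOR_RGB2HSV)
    m=((abs(hsv[...,0].astype(int)-120)<12)&(hsv[...,1]>150)).astype(np.uint8)
    N,l,st,ce=cv2.connectedComponentsWithStats(m); i=1+np.argmax(st[1:,4]); print("navy",st[i],ce[i])
    x,y,w,h,_=st[i]; sub=c["img"][y:y+h,x:x+w].astype(int)
    wm=(sub.min(2)>110); ys,xs=np.nonzero(wm); print("white",len(xs), ys.mean()+y, xs.mean()+x, atz(c,(ys.mean()+y,xs.mean()+x),.161))
```

```text
top lazy_susan 0.8 [278.0, 144.3, 101.8, 100.9]
tray fit (array([ 0.5487, -0.066 ,  0.1987]), 0.0009)
top sugar_lid 0.62 [331.0, 156.8, 23.0, 18.0]
top handle_right 0.67 [279.1, 143.5, 102.1, 101.9]
top handle_left 0.72 [280.7, 144.4, 100.4, 100.5]
navy [329 156  21  21 264] [338.86742424 166.8030303 ]
white 40 164.025 339.325 [ 0.64291944 -0.09911837  0.161     ]
side lazy_susan 0.88 [263.8, 174.4, 116.4, 96.6]
tray fit (array([ 0.5403, -0.0535,  0.2032]), 0.0136)
side sugar_lid 0.75 [292.0, 176.2, 26.5, 21.9]
side sugar_lid 0.44 [201.0, 322.0, 73.9, 78.0]
side handle_right 0.73 [262.3, 174.6, 121.7, 93.3]
side handle_left 0.58 [265.0, 177.1, 114.7, 94.7]
navy [291 179  26  17 307] [303.59283388 187.50162866]
white 19 179.73684210526315 304.57894736842104 [ 0.63550355 -0.0981326   0.161     ]
```

```bash
python3 - <<'E'
from h import *
import pickle
from scipy.optimize import least_squares
for n in ("top","side"):
    c=pickle.load(open(f"{n}.pkl","rb")); hsv=cv2.cvtColor(c["img"],cv2.COLOR_RGB2HSV)
    print(n,hsv[194,345] if n=="top" else hsv[230,300], sorted(c.keys()))
    m=((hsv[...,0]<16)&(hsv[...,0]>5)&(hsv[...,1]>120)).astype(np.uint8)
    if n=="top": m[:130]=0; m[260:]=0
    m[:,:255]=0; m[:,400:]=0
    if n=="side": m[:165]=0
    N,l,st,ce=cv2.connectedComponentsWithStats(m); i=1+np.argmax(st[1:,4]); print(st[i])
    k=cv2.convexHull(np.vstack(cv2.findContours((l==i).astype(np.uint8),0,1)[0]))[:,0]
    for z in (.046,.03):
        P=np.array([atz(c,(y,x),z)[:2] for x,y in k])
        r=least_squares(lambda q:np.hypot(P[:,0]-q[0],P[:,1]-q[1])-q[2],[.55,-.06,.2],loss="soft_l1",f_scale=.002)
        print(z,np.round(r.x,4),np.round(np.abs(r.fun).mean(),4))
    im=c["img"][:,:,::-1]; x0,y0=(270,135) if n=="top" else (255,165)
    cv2.imwrite(f"pics/z_{n}.png",cv2.resize(im[y0:y0+120,x0:x0+130],None,fx=4.5,fy=4.5,interpolation=cv2.INTER_CUBIC))
E
python3 -c "
import cv2,numpy as np
a=cv2.imread('pics/z_top.png');b=cv2.imread('pics/z_side.png')
cv2.imwrite('pics/zz.png',cv2.resize(np.hstack([a,b]),(800,369)))"
```

```text
top [ 14 166 149] ['cam_to_world', 'cx', 'cy', 'img', 'vertical_fov']
[ 281  144   96  100 6240]
0.046 [ 0.5495 -0.0649  0.197 ] 0.0005
0.03 [ 0.5515 -0.0652  0.1989] 0.0005
side [ 16 175 127] ['cam_to_world', 'cx', 'cy', 'img', 'vertical_fov']
[ 265  180  118   90 4772]
0.046 [ 0.5437 -0.0544  0.2025] 0.0024
0.03 [ 0.5503 -0.0682  0.2051] 0.0024
```

View pics/zz.png

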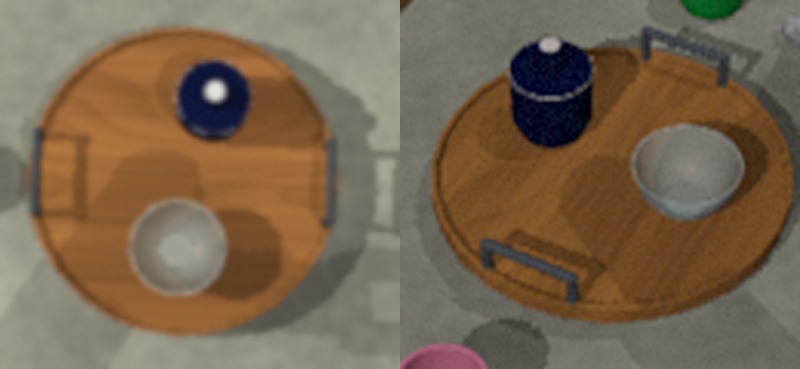

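The crop shows the top-view handle bars at x≈38 and x≈331 and the dot at (215,91). The side view shows the handles at (532,257) and (686,45) and the dot at (550,45).

Run:
```python
from h import *
import pickle
ct=pickle.load(open("top.pkl","rb"));cs=pickle.load(open("side.pkl","rb"))
k=4.5*.684
T=lambda x,y:(135+y/k,270+x/k); S=lambda x,y:(165+y/k,255+(x-400)/k)
for nm,a,b,z in (("L",T(38,172),S(532,257),.08),("R",T(331,183),S(686,45),.08),("knob",T(215,91),S(550,45),.161)):
    o1,d1=ray(ct,a);o2,d2=ray(cs,b)
    A=np.stack([d1,-d2],1); t=np.linalg.lstsq(A,o2-o1,rcond=None)[0]
    p,q=o1+t[0]*d1,o2+t[1]*d2
    print(nm,np.round(atz(ct,a,z),4),np.round(atz(cs,b,z),4),"tri",np.round((p+q)/2,4),np.round(p-q,4))
```

```text
L [0.5505 0.1163 0.08  ] [0.5498 0.1169 0.08  ] tri [0.5504 0.1163 0.0792] [0.0005 0.0002 0.0001]
R [ 0.5418 -0.2514  0.08  ] [ 0.5402 -0.2466  0.08  ] tri [ 0.5424 -0.2521  0.0747] [0.0001 0.     0.    ]
knob [ 0.6409 -0.1011  0.161 ] [ 0.6383 -0.0974  0.161 ] tri [ 0.6412 -0.1015  0.1568] [0.0011 0.0004 0.0002]
```

```bash
python3 -m jog '[{"tx":3.85,"ty":-2.6,"jaw":0},{"tx":3.85,"ty":-2.6,"jaw":0},{"tx":3.85,"ty":-2.6,"jaw":0},{"tx":3.85,"ty":-2.6,"jaw":0},{"tx":3.85,"ty":-2.6,"jaw":0},{"tx":3.85,"ty":-2.6,"tz":1,"jaw":0},{"tx":3.85,"ty":-2.6,"tz":2,"jaw":0},{"tx":3.85,"ty":-2.6,"tz":2,"jaw":0}]'
```

```text
$[0]: bad value
```

```bash
python3 -m jog '[{"tx":3.85,"ty":-2.6,"tz":0,"roll":0,"jaw":0},{"tx":3.85,"ty":-2.6,"tz":0,"roll":0,"jaw":0},{"tx":3.85,"ty":-2.6,"tz":0,"roll":0,"jaw":0},{"tx":3.85,"ty":-2.6,"tz":0,"roll":0,"jaw":0},{"tx":3.85,"ty":-2.6,"tz":0,"roll":0,"jaw":0},{"tx":3.85,"ty":-2.6,"tz":1,"roll":0,"jaw":0},{"tx":3.85,"ty":-2.6,"tz":2,"roll":0,"jaw":0},{"tx":3.85,"ty":-2.6,"tz":2,"roll":0,"jaw":0}]'
```

```text
time_s: 2.1
position: [0.4332, -0.2855, 0.1919]
tcp_rot: [[0.939, 0.343, 0.002], [0.343, -0.939, -0.002], [0.001, 0.002, -1.0]]
force: [1.3, 0.5, 0.2]
opening: 0.356
grasp_force: 0.0
```

```bash
python3 -m jog '[{"tx":3.8,"ty":-2.6,"tz":1,"roll":0,"jaw":0},{"tx":0,"ty":0,"tz":3.5,"roll":0,"jaw":0},{"tx":0,"ty":0,"tz":3.5,"roll":0,"jaw":0},{"tx":0,"ty":0,"tz":2.5,"roll":0,"jaw":0},{"tx":0,"ty":0,"tz":1,"roll":0,"jaw":0}]'
python3 - <<'E'
from h import *
c=capture("top"); cv2.imwrite("pics/t1.png",cv2.resize(c["img"][120:260,250:430,::-1],None,fx=4,fy=4,interpolation=cv2.INTER_CUBIC))
c=capture("wrist"); cv2.imwrite("pics/w1.png",c["img"][:,:,::-1]); print({k:np.round(v,3).tolist() for k,v in c.items() if k!="img"})
print(read_state()["position"])
E
```

```text
time_s: 2.6
position: [0.4578, -0.2481, 0.0746]
tcp_rot: [[0.939, 0.344, -0.003], [0.344, -0.939, 0.003], [-0.002, -0.004, -1.0]]
force: [0.3, 0.9, -0.1]
opening: 0.014
grasp_force: 0.0
{'vertical_fov': 64.415, 'cx': 317.015, 'cy': 200.775, 'tool_from_camera': [[-0.002, 0.96, 0.28, 0.077], [1.0, 0.002, 0.001, -0.0], [0.0, 0.28, -0.96, -0.143], [0.0, 0.0, 0.0, 1.0]]}
[ 0.45820338 -0.24878003  0.07564426]
```

View pics/w1.png

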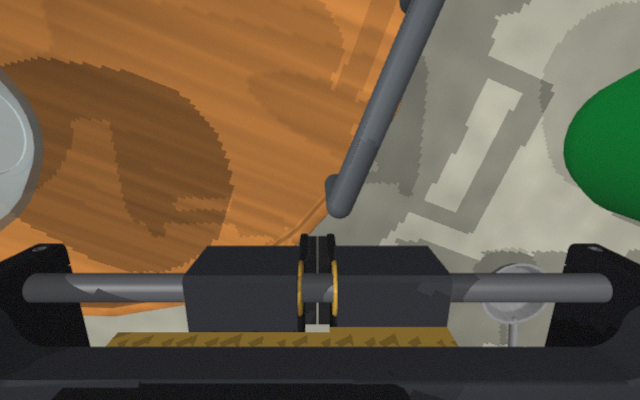

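The wrist view shows the handle's near end at about (340,208), just ahead of the closed fingers at (318,240). The green pot is to the right and the spoon lies below right.

Run:
```python
from h import *
s=read_state(); c=capture("wrist")
W=np.eye(4);W[:3,:3]=s["tcp_rot"];W[:3,3]=s["position"]
T=W@np.array(c["tool_from_camera"])
for px in ((200,342),(205,342),(100,387),(20,421)): print(px,np.round(atz(c,px,.083,T),4))
```

```text
(200, 342) [ 0.4976 -0.2458  0.083 ]
(205, 342) [ 0.4954 -0.2467  0.083 ]
(100, 387) [ 0.5433 -0.2477  0.083 ]
(20, 421) [ 0.5743 -0.2482  0.083 ]
```

Run:
```python
from h import *
s=read_state(); R=np.array(s["tcp_rot"]); p=np.array(s["position"]); print(p,s["force"],s["time_s"])
C=np.array([.5487,-.066]); P=np.array([.4965,-.2467])-C; r=np.hypot(*P); f0=np.arctan2(P[1],P[0]); print(r,np.degrees(f0))
st=np.array([.8,.6,.4,.3,.35,.5,.7,.9,1.1,1.35,1.6,1.85,2.1,2.35,2.55,2.7])/100
S=np.cumsum(st)-.021
def pt(s):
    t=np.array([-np.sin(f0),np.cos(f0)])
    return r*np.array([np.cos(f0),np.sin(f0)])+t*s if s<0 else r*np.array([np.cos(f0+s/r),np.sin(f0+s/r)])
Q=[pt(x) for x in np.r_[-.021,S]]; cum=np.array([0.,0])
for a in Q[1:]:
    d=np.r_[a-Q[0],0]; d=(R.T@d)[:2]*100; step=np.round(d-cum,2); cum=cum+step; print(step.tolist())
print(np.degrees(f0+S[-1]/r), p[:2]+Q[-1]-Q[0])
```

```text
[ 0.4588163  -0.24934169  0.07671094] [-1.00162882 -0.10122799 -0.10431374] 2.75
0.18808862272875518 -106.112767891101
[0.65, 0.47]
[0.48, 0.36]
[0.32, 0.23]
[0.24, 0.18]
[0.29, 0.2]
[0.41, 0.29]
[0.59, 0.37]
[0.78, 0.45]
[0.98, 0.5]
[1.24, 0.54]
[1.51, 0.52]
[1.8, 0.43]
[2.08, 0.28]
[2.35, 0.03]
[2.53, -0.3]
[2.61, -0.68]
-51.128643641196106 [ 0.64923087 -0.2209075 ]
```

```bash
python3 -m jog '[{"tx":0.65,"ty":0.47,"tz":0,"roll":0,"jaw":0},{"tx":0.48,"ty":0.36,"tz":0,"roll":0,"jaw":0},{"tx":0.32,"ty":0.23,"tz":0,"roll":0,"jaw":0},{"tx":0.24,"ty":0.18,"tz":0,"roll":0,"jaw":0},{"tx":0.29,"ty":0.2,"tz":0,"roll":0,"jaw":0},{"tx":0.41,"ty":0.29,"tz":0,"roll":0,"jaw":0},{"tx":0.59,"ty":0.37,"tz":0,"roll":0,"jaw":0},{"tx":0.78,"ty":0.45,"tz":0,"roll":0,"jaw":0}]'
```

```text
time_s: 3.55
position: [0.5031, -0.2602, 0.0766]
tcp_rot: [[0.939, 0.343, -0.0], [0.343, -0.939, 0.0], [-0.0, -0.0, -1.0]]
force: [-0.4, -0.4, 0.6]
opening: -0.002
grasp_force: 0.0
```

```bash
python3 -m jog '[{"tx":0.98,"ty":0.5,"tz":0,"roll":0,"jaw":0},{"tx":1.24,"ty":0.54,"tz":0,"roll":0,"jaw":0},{"tx":1.51,"ty":0.52,"tz":0,"roll":0,"jaw":0},{"tx":1.8,"ty":0.43,"tz":0,"roll":0,"jaw":0},{"tx":2.08,"ty":0.28,"tz":0,"roll":0,"jaw":0},{"tx":2.35,"ty":0.03,"tz":0,"roll":0,"jaw":0},{"tx":2.53,"ty":-0.3,"tz":0,"roll":0,"jaw":0},{"tx":2.61,"ty":-0.68,"tz":0,"roll":0,"jaw":0}]'
```

```text
time_s: 4.35
position: [0.6509, -0.2206, 0.0766]
tcp_rot: [[0.939, 0.343, 0.001], [0.343, -0.939, -0.0], [0.001, 0.001, -1.0]]
force: [-0.5, -0.5, 0.8]
opening: 0.008
grasp_force: 0.1
```

```bash
python3 -m jog '[{"tx":0,"ty":0,"tz":0,"roll":0,"jaw":0},{"tx":0,"ty":0,"tz":-3,"roll":0,"jaw":0},{"tx":0,"ty":0,"tz":-4.5,"roll":0,"jaw":0.5},{"tx":0,"ty":0,"tz":-4.5,"roll":0,"jaw":1},{"tx":0,"ty":0,"tz":-4,"roll":0,"jaw":1}]'
cat > see.py <<'E'
from h import *
import sys
C=np.array([.5487,-.066])
def navy(c):
    hsv=cv2.cvtColor(c["img"],cv2.COLOR_RGB2HSV)
    m=((abs(hsv[...,0].astype(int)-120)<12)&(hsv[...,1]>150)).astype(np.uint8)
    N,l,st,ce=cv2.connectedComponentsWithStats(m)
    if N<2: return None
    i=1+np.argmax(st[1:,4]); return st[i],ce[i]
def look(n,tag):
    t=read_state()["time_s"]; c=capture(n); cv2.imwrite(f"pics/{tag}.png",c["img"][:,:,::-1])
    r=navy(c)
    if r is None: print(n,t,"none"); return
    st,ce=r; x,y,w,h,_=st
    sub=c["img"][max(0,y-8):y+h,x:x+w].astype(int); sub=sub.min(2)
    v=sub.copy(); k=np.unravel_index(cv2.GaussianBlur(sub.astype(np.float32),(0,0),1).argmax(),sub.shape)
    a=np.clip(sub[max(0,k[0]-3):k[0]+4,max(0,k[1]-3):k[1]+4]-90,0,None)
    yy,xx=np.mgrid[max(0,k[0]-3):max(0,k[0]-3)+a.shape[0],max(0,k[1]-3):max(0,k[1]-3)+a.shape[1]]
    px=((a*yy).sum()/a.sum()+max(0,y-8),(a*xx).sum()/a.sum()+x)
    p=atz(c,px,.161)[:2]; d=p-C
    print(n,round(t,3),"area",st[4],"px",np.round(px,1),"knob",np.round(p,4),"r",round(float(np.hypot(*d)),4),"ang",round(float(np.arctan2(d[1],d[0])),4))
E
python3 - <<'E'
from see import *
look("top","a0");look("side","a1")
E
```

```text
time_s: 4.85
position: [0.649, -0.221, 0.2387]
tcp_rot: [[0.939, 0.343, 0.0], [0.343, -0.939, -0.0], [0.0, 0.001, -1.0]]
force: [0.5, -0.4, 0.4]
opening: 0.195
grasp_force: 0.0
top 4.85 area 266 px [181.2 303.7] knob [0.5772 0.0312] r 0.1013 ang 1.2856
side 4.9 area 360 px [211.2 304.1] knob [0.5692 0.0333] r 0.1014 ang 1.3669
```

```bash
python3 -m jog '[{"tx":0,"ty":0,"tz":0,"roll":0,"jaw":1},{"tx":0,"ty":0,"tz":0,"roll":0,"jaw":1},{"tx":0,"ty":0,"tz":0,"roll":0,"jaw":1},{"tx":0,"ty":0,"tz":0,"roll":0,"jaw":1}]'
python3 - <<'E'
from see import *
look("top","a2");look("side","a3")
E
python3 -m jog '[{"tx":0,"ty":0,"tz":0,"roll":0,"jaw":1},{"tx":0,"ty":0,"tz":0,"roll":0,"jaw":1},{"tx":0,"ty":0,"tz":0,"roll":0,"jaw":1},{"tx":0,"ty":0,"tz":0,"roll":0,"jaw":1}]'
python3 - <<'E'
from see import *
look("top","a4");look("side","a5")
E
```

```text
time_s: 5.35
position: [0.6484, -0.2204, 0.2348]
tcp_rot: [[0.939, 0.344, -0.003], [0.344, -0.939, 0.002], [-0.002, -0.002, -1.0]]
force: [-0.3, -0.1, 0.2]
opening: 0.648
grasp_force: 0.0
top 5.35 area 102 px [197.5 305.3] knob [0.517  0.0243] r 0.0957 ang 1.9085
side 5.4 area 379 px [216.1 324.8] knob [0.502 0.024] r 0.1014 ang 2.0494
time_s: 5.85
position: [0.6491, -0.2207, 0.2368]
tcp_rot: [[0.939, 0.344, 0.0], [0.344, -0.939, -0.0], [0.0, 0.0, -1.0]]
force: [0.4, -0.5, 0.3]
opening: 0.993
grasp_force: 0.0
top 5.85 area 43 px [nan nan] knob [nan nan] r nan ang nan
side 5.9 area 367 px [210.7 344.1] knob [ 0.4578 -0.0235] r 0.1004 ang 2.704see.py:19: RuntimeWarning: invalid value encountered in scalar divide
  px=((a*yy).sum()/a.sum()+max(0,y-8),(a*xx).sum()/a.sum()+x)
```

```bash
cat > plan.py <<'E'
from h import *
from scipy.optimize import least_squares
from scipy.interpolate import CubicHermiteSpline
import json
# t,x,y,sigma
D=json.load(open("d.json"))
k1,k0=.0015/.039,.0008/.0015
def phi(t,q): # q: cx,cy,r,phi5,w5 (at t=5)
    u=t-5; a=q[4]+k0; return q[3]+a*(1-np.exp(-k1*q[5]*u))/(k1*q[5])-k0*u
def w(t,q): return (q[4]+k0)*np.exp(-k1*q[5]*(t-5))-k0
def knob(t,q): f=phi(t,q); return np.array([q[0]+q[2]*np.cos(f),q[1]+q[2]*np.sin(f)])
def fit():
    def res(q):
        e=[(np.array(d[1:3])-knob(d[0],q))/d[3] for d in D]
        return np.r_[np.concatenate(e),(q[0]-.5487)/.0025,(q[1]+.066)/.0025,(q[2]-.1)/.005,(q[5]-1)/.1]
    r=least_squares(res,[.5487,-.066,.1,1.5,1.35,1.]); return r.x,r.fun
R=np.array([[.9391,.3437],[.3437,-.9391]])
def rows(path,p0,n,t0,dt0=0):
    cum=np.zeros(2)
    for i in range(1,n+1):
        d=R.T@(path(t0+.1*i)-p0)*100; s=np.round(d-cum,2); cum+=s; print('"tx":%g,"ty":%g'%tuple(s))
    print("end cmd",np.round(p0+R@cum/100,5).tolist(), "t",t0+.1*n)
E
echo '[[4.85,0.5772,0.0312,0.004],[4.9,0.5692,0.0333,0.003],[5.4,0.502,0.024,0.003],[5.9,0.4578,-0.0235,0.003]]' > d.json
python3 - <<'E'
from plan import *
q,f=fit(); print(np.round(q,4),np.round(f,1)); t0=5.95; tj=7.15; p0=np.array([.649,-.2208])
print(knob(tj,q),w(tj,q))
v=(knob(tj+.01,q)-knob(tj-.01,q))/.02
h=CubicHermiteSpline([t0,tj],[p0,knob(tj,q)],[[0,0],v])
rows(lambda t:h(t) if t<tj else knob(t,q),p0,16,t0)
E
```

```text
[ 0.5488 -0.0657  0.1008  1.5027  1.3748  1.0007] [ 0.2 -0.  -0.1  0.1 -0.2  0.   0.2  0.   0.1  0.1  0.2  0. ]
[ 0.5078131  -0.15776372] 1.2232281778404706
"tx":-0.29,"ty":-0.28
"tx":-0.78,"ty":-0.76
"tx":-1.16,"ty":-1.13
"tx":-1.43,"ty":-1.39
"tx":-1.59,"ty":-1.54
"tx":-1.62,"ty":-1.57
"tx":-1.56,"ty":-1.51
"tx":-1.36,"ty":-1.33
"tx":-1.06,"ty":-1.03
"tx":-0.65,"ty":-0.63
"tx":-0.12,"ty":-0.11
"tx":0.53,"ty":0.51
"tx":0.93,"ty":0.8
"tx":1.02,"ty":0.67
"tx":1.08,"ty":0.55
"tx":1.14,"ty":0.41
end cmd [0.55535, -0.16626] t 7.550000000000001
```

Excellent fit. I'll execute the approach and then look with the wrist camera.

```bash
python3 -m jog '[{"tx":-0.29,"ty":-0.28,"tz":0,"roll":0,"jaw":1},{"tx":-0.78,"ty":-0.76,"tz":0,"roll":0,"jaw":1},{"tx":-1.16,"ty":-1.13,"tz":0,"roll":0,"jaw":1},{"tx":-1.43,"ty":-1.39,"tz":0,"roll":0,"jaw":1},{"tx":-1.59,"ty":-1.54,"tz":0,"roll":0,"jaw":1},{"tx":-1.62,"ty":-1.57,"tz":0,"roll":0,"jaw":1},{"tx":-1.56,"ty":-1.51,"tz":0,"roll":0,"jaw":1},{"tx":-1.36,"ty":-1.33,"tz":0,"roll":0,"jaw":1}]'; python3 -m jog '[{"tx":-1.06,"ty":-1.03,"tz":0,"roll":0,"jaw":1},{"tx":-0.65,"ty":-0.63,"tz":0,"roll":0,"jaw":1},{"tx":-0.12,"ty":-0.11,"tz":0,"roll":0,"jaw":1},{"tx":0.53,"ty":0.51,"tz":0,"roll":0,"jaw":1},{"tx":0.93,"ty":0.8,"tz":1,"roll":0,"jaw":1},{"tx":1.02,"ty":0.67,"tz":1,"roll":0,"jaw":1},{"tx":1.08,"ty":0.55,"tz":1,"roll":0,"jaw":1},{"tx":1.14,"ty":0.41,"tz":1,"roll":0,"jaw":1}]'
cat > wl.py <<'E'
from h import *
def wlook(tag):
    s=read_state(); c=capture("wrist"); cv2.imwrite(f"pics/{tag}.png",c["img"][:,:,::-1])
    W=np.eye(4);W[:3,:3]=s["tcp_rot"];W[:3,3]=s["position"]; T=W@np.array(c["tool_from_camera"])
    hsv=cv2.cvtColor(c["img"],cv2.COLOR_RGB2HSV)
    nm=((abs(hsv[...,0].astype(int)-120)<12)&(hsv[...,1]>150)).astype(np.uint8)
    wm=(hsv[...,1]<60)&(hsv[...,2]>150)
    near=cv2.dilate(nm,np.ones((9,9),np.uint8))>0
    N,l,st,ce=cv2.connectedComponentsWithStats((wm).astype(np.uint8))
    for i in sorted(range(1,N),key=lambda i:-st[i,4])[:8]:
        ring=(cv2.dilate((l==i).astype(np.uint8),np.ones((7,7),np.uint8))>0)&(l!=i)
        fr=nm[ring].mean()
        if fr>.5 and st[i,4]>15: print("cand",st[i].tolist(),np.round(ce[i],1),"navy",round(fr,2),"knob",np.round(atz(c,ce[i][::-1],.161,T),4).tolist())
    print("t",s["time_s"],"tcp",np.round(s["position"],4).tolist(),"navy area",nm.sum())
E
python3 -c "
from wl import *
wlook('w2')"
```

```text
time_s: 6.75
position: [0.5231, -0.1643, 0.2369]
tcp_rot: [[0.939, 0.344, -0.0], [0.344, -0.939, 0.0], [-0.0, -0.0, -1.0]]
force: [-0.3, 0.3, -1.5]
opening: 1.0
grasp_force: 0.0
time_s: 7.55
position: [0.5568, -0.1664, 0.195]
tcp_rot: [[0.939, 0.343, -0.001], [0.343, -0.939, 0.001], [-0.001, -0.001, -1.0]]
force: [0.7, 0.1, 0.0]
opening: 1.002
grasp_force: 0.0
cand [289, 218, 39, 35, 1085] [308.4 235. ] navy 0.73 knob [0.5587, -0.1597, 0.161]
t 7.55 tcp [0.5568, -0.1664, 0.195] navy area 9745
```

View pics/w2.png

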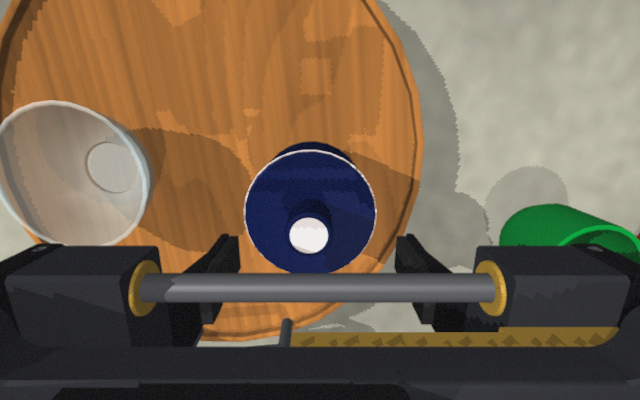

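The wrist view shows the navy lid with its dot at (308,235), well centred between the open fingers. It is about 7 mm off, so I'll correct.

```bash
sed -i 's/\.0025/.008/g' plan.py
cat > go.py <<'E'
from plan import *
import sys
def go(t0,p0,n=8,nb=3,lead=.025):
    q,f=fit(); print(np.round(q,4),np.round(f,1)); p0=np.array(p0)
    print("now err",np.round(knob(t0,q)-p0,4),"w",round(w(t0,q),3))
    g=lambda t:knob(t+lead,q)
    tb=t0+.1*nb; v=(g(tb+.01)-g(tb-.01))/.02; v0=(g(t0+.01)-g(t0-.01))/.02
    h=CubicHermiteSpline([t0,tb],[p0,g(tb)],[v0,v])
    rows(lambda t:h(t) if t<tb else g(t),p0,n,t0)
E
echo '[[4.9,0.5692,0.0333,0.006],[5.4,0.502,0.024,0.006],[5.9,0.4578,-0.0235,0.006],[7.55,0.5583,-0.1597,0.0015]]' > d.json
python3 -c "
from go import *
go(7.6,[.55535,-.16626])"
```

```text
[ 0.5477 -0.0625  0.098   1.4991  1.3945  1.0018] [ 0.2  0.  -0.1 -0.1 -0.1 -0.1 -0.   0.1 -0.1  0.4 -0.4  0. ]
now err [0.0089 0.0072] w 1.211
"tx":1.53,"ty":0.02
"tx":1.84,"ty":-0.19
"tx":1.51,"ty":-0.25
"tx":1.12,"ty":-0.31
"tx":1.07,"ty":-0.44
"tx":1,"ty":-0.55
"tx":0.93,"ty":-0.66
"tx":0.84,"ty":-0.77
end cmd [0.63693, -0.10286] t 8.4
```

```bash
python3 -m jog '[{"tx":1.53,"ty":0.02,"tz":0,"roll":0,"jaw":1},{"tx":1.84,"ty":-0.19,"tz":0,"roll":0,"jaw":1},{"tx":1.51,"ty":-0.25,"tz":0,"roll":0,"jaw":1},{"tx":1.12,"ty":-0.31,"tz":0,"roll":0,"jaw":1},{"tx":1.07,"ty":-0.44,"tz":0,"roll":0,"jaw":1},{"tx":1,"ty":-0.55,"tz":0,"roll":0,"jaw":1},{"tx":0.93,"ty":-0.66,"tz":0,"roll":0,"jaw":1},{"tx":0.84,"ty":-0.77,"tz":0,"roll":0,"jaw":1}]'; python3 -c "
from wl import *
wlook('w3')"
```

```text
time_s: 8.4
position: [0.6374, -0.1019, 0.1968]
tcp_rot: [[0.939, 0.344, -0.0], [0.344, -0.939, 0.0], [-0.0, -0.0, -1.0]]
force: [-0.6, -0.3, -0.2]
opening: 1.002
grasp_force: 0.0
cand [305, 226, 38, 34, 1040] [323.4 242.6] navy 0.69 knob [0.6372, -0.1057, 0.161]
t 8.4 tcp [0.6374, -0.1019, 0.1968] navy area 9208
```

```bash
python3 -c "
from go import *
D.append([8.4,.6370,-.1060,.0015]); json.dump(D,open('d.json','w'))
go(8.45,[.63693,-.10286])"
```

```text
[ 0.5485 -0.0621  0.0985  1.5049  1.3891  0.9951] [ 0.1 -0.2 -0.1 -0.2 -0.1 -0.2 -0.2  0.2  0.2  0.  -0.   0.5 -0.3 -0. ]
now err [0.0021 0.002 ] w 1.151
"tx":0.82,"ty":-0.97
"tx":0.81,"ty":-1.11
"tx":0.6,"ty":-1.09
"tx":0.35,"ty":-1.05
"tx":0.24,"ty":-1.08
"tx":0.12,"ty":-1.09
"tx":-0.01,"ty":-1.09
"tx":-0.13,"ty":-1.08
end cmd [0.6338, -0.01285] t 9.25
```

```bash
python3 -m jog '[{"tx":0.82,"ty":-0.97,"tz":0,"roll":0,"jaw":1},{"tx":0.81,"ty":-1.11,"tz":0,"roll":0,"jaw":1},{"tx":0.6,"ty":-1.09,"tz":0,"roll":0,"jaw":1},{"tx":0.35,"ty":-1.05,"tz":0,"roll":0,"jaw":1},{"tx":0.24,"ty":-1.08,"tz":0,"roll":0,"jaw":1},{"tx":0.12,"ty":-1.09,"tz":0,"roll":0,"jaw":1},{"tx":-0.01,"ty":-1.09,"tz":0,"roll":0,"jaw":1},{"tx":-0.13,"ty":-1.08,"tz":0,"roll":0,"jaw":1}]'; python3 -c "
from wl import *
wlook('w4')"
```

```text
time_s: 9.25
position: [0.6335, -0.0118, 0.1967]
tcp_rot: [[0.939, 0.344, -0.0], [0.344, -0.939, -0.0], [-0.0, -0.0, -1.0]]
force: [0.1, -0.3, 0.8]
opening: 0.996
grasp_force: 0.0
cand [305, 221, 38, 36, 1064] [323.7 238.3] navy 0.72 knob [0.6359, -0.0147, 0.161]
t 9.25 tcp [0.6335, -0.0118, 0.1967] navy area 9493
```

```bash
python3 -c "
from go import *
D.append([9.25,.6360,-.0150,.0015]); json.dump(D,open('d.json','w'))
go(9.3,[.6338,-.01285])"
```

```text
[ 0.5487 -0.0617  0.0988  1.5078  1.3869  0.9942] [ 0.1 -0.3 -0.1 -0.3 -0.1 -0.3 -0.2  0.2  0.1  0.1  0.1  0.1 -0.   0.5
 -0.2 -0.1]
now err [-0.0007  0.0024] w 1.096
"tx":-0.3,"ty":-1.17
"tx":-0.42,"ty":-1.24
"tx":-0.52,"ty":-1.07
"tx":-0.6,"ty":-0.87
"tx":-0.68,"ty":-0.8
"tx":-0.76,"ty":-0.72
"tx":-0.83,"ty":-0.63
"tx":-0.89,"ty":-0.54
end cmd [0.56265, 0.03608] t 10.100000000000001
```

```bash
python3 -m jog '[{"tx":-0.3,"ty":-1.17,"tz":0,"roll":0,"jaw":1},{"tx":-0.42,"ty":-1.24,"tz":0,"roll":0,"jaw":1},{"tx":-0.52,"ty":-1.07,"tz":0,"roll":0,"jaw":1},{"tx":-0.6,"ty":-0.87,"tz":0,"roll":0,"jaw":1},{"tx":-0.68,"ty":-0.8,"tz":0,"roll":0,"jaw":1},{"tx":-0.76,"ty":-0.72,"tz":0,"roll":0,"jaw":1},{"tx":-0.83,"ty":-0.63,"tz":0,"roll":0,"jaw":1},{"tx":-0.89,"ty":-0.54,"tz":0,"roll":0,"jaw":1}]'; python3 -c "
from wl import *
wlook('w5')
from go import *
go(10.15,[.56265,.03608],16)"
```

```text
time_s: 10.1
position: [0.5619, 0.0364, 0.1968]
tcp_rot: [[0.939, 0.344, 0.0], [0.344, -0.939, -0.0], [0.0, 0.0, -1.0]]
force: [0.2, -0.2, 0.7]
opening: 0.999
grasp_force: 0.0
cand [301, 218, 39, 35, 1076] [320.2 235. ] navy 0.75 knob [0.5657, 0.0362, 0.161]
t 10.1 tcp [0.5619, 0.0364, 0.1968] navy area 9590
[ 0.5487 -0.0617  0.0988  1.5078  1.3869  0.9942] [ 0.1 -0.3 -0.1 -0.3 -0.1 -0.3 -0.2  0.2  0.1  0.1  0.1  0.1 -0.   0.5
 -0.2 -0.1]
now err [-0.0025  0.0003] w 1.044
"tx":-1.07,"ty":-0.45
"tx":-1.2,"ty":-0.4
"tx":-1.11,"ty":-0.24
"tx":-1.01,"ty":-0.08
"tx":-1,"ty":0.02
"tx":-0.99,"ty":0.12
"tx":-0.96,"ty":0.22
"tx":-0.94,"ty":0.31
"tx":-0.89,"ty":0.41
"tx":-0.84,"ty":0.48
"tx":-0.79,"ty":0.56
"tx":-0.72,"ty":0.64
"tx":-0.66,"ty":0.69
"tx":-0.58,"ty":0.75
"tx":-0.51,"ty":0.8
"tx":-0.42,"ty":0.84
end cmd [0.45014, -0.05483] t 11.75
```

```bash
python3 -m jog '[{"tx":-1.07,"ty":-0.45,"tz":0,"roll":0,"jaw":1},{"tx":-1.2,"ty":-0.4,"tz":0,"roll":0,"jaw":1},{"tx":-1.11,"ty":-0.24,"tz":0,"roll":0,"jaw":1},{"tx":-1.01,"ty":-0.08,"tz":0,"roll":0,"jaw":1},{"tx":-1,"ty":0.02,"tz":0,"roll":0,"jaw":1},{"tx":-0.99,"ty":0.12,"tz":0,"roll":0,"jaw":1},{"tx":-0.96,"ty":0.22,"tz":0,"roll":0,"jaw":1},{"tx":-0.94,"ty":0.31,"tz":0,"roll":0,"jaw":1}]'; python3 -m jog '[{"tx":-0.89,"ty":0.41,"tz":0,"roll":0,"jaw":1},{"tx":-0.84,"ty":0.48,"tz":0,"roll":0,"jaw":1},{"tx":-0.79,"ty":0.56,"tz":0,"roll":0,"jaw":1},{"tx":-0.72,"ty":0.64,"tz":0,"roll":0,"jaw":1},{"tx":-0.66,"ty":0.69,"tz":0,"roll":0,"jaw":1},{"tx":-0.58,"ty":0.75,"tz":0,"roll":0,"jaw":1},{"tx":-0.51,"ty":0.8,"tz":0,"roll":0,"jaw":1},{"tx":-0.42,"ty":0.84,"tz":0,"roll":0,"jaw":1}]'; python3 -c "
from wl import *
wlook('w6')
s=read_state();print(s['joint_positions'])"
```

```text
time_s: 10.95
position: [0.4827, 0.0119, 0.1968]
tcp_rot: [[0.939, 0.344, 0.0], [0.344, -0.939, -0.0], [0.0, 0.0, -1.0]]
force: [-0.1, -0.7, 0.4]
opening: 1.001
grasp_force: 0.0
time_s: 11.75
position: [0.4502, -0.0555, 0.1967]
tcp_rot: [[0.939, 0.344, 0.0], [0.344, -0.939, -0.0], [0.0, 0.0, -1.0]]
force: [0.2, 1.0, -0.1]
opening: 1.001
grasp_force: 0.0
cand [291, 220, 38, 35, 1057] [309.7 237.4] navy 0.72 knob [0.4503, -0.0503, 0.161]
t 11.75 tcp [0.4502, -0.0555, 0.1967] navy area 9547
[-2.12926087e+01  2.12175279e+01  1.08684982e+02 -6.03327819e-02
  5.00403234e+01  4.86875085e+01]
```

```bash
python3 -c "
from go import *
D+=[[10.1,.566,.036,.0015],[11.75,.4503,-.0500,.0015]]; json.dump(D,open('d.json','w'))
go(11.8,[.45014,-.05483],16)"
```

```text
[ 0.5485 -0.0614  0.0989  1.5101  1.3888  1.0187] [ 0.2 -0.4 -0.  -0.3 -0.  -0.3 -0.2  0.1  0.1 -0.   0.   0.2 -0.   0.
  0.   0.1 -0.   0.6 -0.2  0.2]
now err [-0.0003  0.0001] w 0.939
"tx":-0.35,"ty":0.92
"tx":-0.29,"ty":0.98
"tx":-0.17,"ty":0.95
"tx":-0.07,"ty":0.91
"tx":0.02,"ty":0.9
"tx":0.1,"ty":0.89
"tx":0.18,"ty":0.87
"tx":0.26,"ty":0.85
"tx":0.33,"ty":0.82
"tx":0.39,"ty":0.78
"tx":0.46,"ty":0.73
"tx":0.52,"ty":0.69
"tx":0.58,"ty":0.64
"tx":0.62,"ty":0.58
"tx":0.67,"ty":0.53
"tx":0.7,"ty":0.46
end cmd [0.5302, -0.15864] t 13.4
```

```bash
python3 -m jog '[{"tx":-0.35,"ty":0.92,"tz":0,"roll":0,"jaw":1},{"tx":-0.29,"ty":0.98,"tz":0,"roll":0,"jaw":1},{"tx":-0.17,"ty":0.95,"tz":0,"roll":0,"jaw":1},{"tx":-0.07,"ty":0.91,"tz":0,"roll":0,"jaw":1},{"tx":0.02,"ty":0.9,"tz":0,"roll":0,"jaw":1},{"tx":0.1,"ty":0.89,"tz":0,"roll":0,"jaw":1},{"tx":0.18,"ty":0.87,"tz":0,"roll":0,"jaw":1},{"tx":0.26,"ty":0.85,"tz":0,"roll":0,"jaw":1}]'; python3 -m jog '[{"tx":0.33,"ty":0.82,"tz":0,"roll":0,"jaw":1},{"tx":0.39,"ty":0.78,"tz":0,"roll":0,"jaw":1},{"tx":0.46,"ty":0.73,"tz":0,"roll":0,"jaw":1},{"tx":0.52,"ty":0.69,"tz":0,"roll":0,"jaw":1},{"tx":0.58,"ty":0.64,"tz":0,"roll":0,"jaw":1},{"tx":0.62,"ty":0.58,"tz":0,"roll":0,"jaw":1},{"tx":0.67,"ty":0.53,"tz":0,"roll":0,"jaw":1},{"tx":0.7,"ty":0.46,"tz":0,"roll":0,"jaw":1}]'; python3 -c "
from wl import *
wlook('w7')"
```

```text
time_s: 12.6
position: [0.4727, -0.1247, 0.1967]
tcp_rot: [[0.939, 0.344, 0.0], [0.344, -0.939, 0.0], [0.0, 0.0, -1.0]]
force: [0.2, 0.5, 0.1]
opening: 0.999
grasp_force: 0.0
time_s: 13.4
position: [0.531, -0.1586, 0.1967]
tcp_rot: [[0.939, 0.344, 0.0], [0.344, -0.939, 0.0], [0.0, -0.0, -1.0]]
force: [0.1, -0.3, -0.7]
opening: 1.001
grasp_force: 0.0
cand [297, 227, 38, 35, 1045] [315.4 243.9] navy 0.72 knob [0.5283, -0.1581, 0.161]
t 13.4 tcp [0.531, -0.1586, 0.1967] navy area 9221
```

```bash
python3 -c "
from go import *
D+=[[13.4,.528,-.1581,.0015]]; json.dump(D,open('d.json','w'))
go(13.45,[.5302,-.15864],10)"
```

```text
[ 0.5485 -0.0614  0.0989  1.5098  1.3891  1.0202] [ 0.2 -0.4 -0.  -0.3 -0.  -0.3 -0.2  0.1  0.1 -0.   0.   0.2 -0.   0.
  0.   0.1 -0.   0.  -0.   0.6 -0.2  0.2]
now err [ 0.0019 -0.0003] w 0.847
"tx":0.84,"ty":0.42
"tx":0.94,"ty":0.39
"tx":0.88,"ty":0.28
"tx":0.8,"ty":0.17
"tx":0.81,"ty":0.1
"tx":0.81,"ty":0.03
"tx":0.8,"ty":-0.04
"tx":0.79,"ty":-0.09
"tx":0.77,"ty":-0.16
"tx":0.76,"ty":-0.22
end cmd [0.61023, -0.13872] t 14.45
```

```bash
python3 -m jog '[{"tx":0.84,"ty":0.42,"tz":0,"roll":0,"jaw":1},{"tx":0.94,"ty":0.39,"tz":0,"roll":0,"jaw":1},{"tx":0.88,"ty":0.28,"tz":0,"roll":0,"jaw":1},{"tx":0.8,"ty":0.17,"tz":0,"roll":0,"jaw":1},{"tx":0.81,"ty":0.1,"tz":0,"roll":0,"jaw":1},{"tx":0.81,"ty":0.03,"tz":0,"roll":0,"jaw":1},{"tx":0.8,"ty":-0.04,"tz":0,"roll":0,"jaw":1},{"tx":0.79,"ty":-0.09,"tz":0,"roll":0,"jaw":1}]'; python3 -m jog '[{"tx":0.77,"ty":-0.16,"tz":0,"roll":0,"jaw":1},{"tx":0.76,"ty":-0.22,"tz":0,"roll":0,"jaw":1}]'; python3 -c "
from wl import *
wlook('w8')"
```

```text
time_s: 14.25
position: [0.5978, -0.147, 0.1967]
tcp_rot: [[0.939, 0.344, -0.0], [0.344, -0.939, 0.0], [-0.0, -0.0, -1.0]]
force: [0.0, -0.2, 0.8]
opening: 1.004
grasp_force: 0.0
time_s: 14.45
position: [0.6108, -0.1381, 0.1967]
tcp_rot: [[0.939, 0.344, -0.0], [0.344, -0.939, 0.0], [-0.0, -0.0, -1.0]]
force: [-1.1, 0.5, -0.8]
opening: 0.996
grasp_force: 0.0
cand [301, 227, 38, 35, 1037] [319.3 244.1] navy 0.73 knob [0.6088, -0.1399, 0.161]
t 14.45 tcp [0.6108, -0.1381, 0.1967] navy area 9199
```

```bash
python3 -c "
from go import *
D+=[[14.45,.6085,-.1402,.0015]]; json.dump(D,open('d.json','w'))
go(14.5,[.61023,-.13872],34,3,0)"
```

```text
[ 0.5485 -0.0614  0.0989  1.5087  1.3899  1.0229] [ 0.1 -0.4 -0.  -0.3 -0.  -0.3 -0.2  0.1  0.1 -0.   0.   0.2 -0.   0.1
  0.   0.1  0.1  0.1 -0.  -0.1 -0.   0.6 -0.2  0.2]
now err [0.0013 0.0011] w 0.79
"tx":0.77,"ty":-0.3
"tx":0.77,"ty":-0.37
"tx":0.7,"ty":-0.41
"tx":0.62,"ty":-0.44
"tx":0.59,"ty":-0.48
"tx":0.54,"ty":-0.52
"tx":0.5,"ty":-0.56
"tx":0.45,"ty":-0.59
"tx":0.4,"ty":-0.62
"tx":0.36,"ty":-0.65
"tx":0.3,"ty":-0.66
"tx":0.25,"ty":-0.68
"tx":0.2,"ty":-0.69
"tx":0.15,"ty":-0.69
"tx":0.1,"ty":-0.71
"tx":0.05,"ty":-0.7
"tx":-0.01,"ty":-0.7
"tx":-0.05,"ty":-0.69
"tx":-0.1,"ty":-0.68
"tx":-0.14,"ty":-0.67
"tx":-0.19,"ty":-0.65
"tx":-0.23,"ty":-0.64
"tx":-0.28,"ty":-0.61
"tx":-0.31,"ty":-0.59
"tx":-0.35,"ty":-0.56
"tx":-0.38,"ty":-0.54
"tx":-0.41,"ty":-0.5
"tx":-0.44,"ty":-0.47
"tx":-0.47,"ty":-0.44
"tx":-0.5,"ty":-0.41
"tx":-0.51,"ty":-0.37
"tx":-0.53,"ty":-0.33
"tx":-0.55,"ty":-0.3
"tx":-0.56,"ty":-0.26
end cmd [0.55366, 0.03737] t 17.9
```

```bash
python3 -m jog '[{"tx":0.77,"ty":-0.3,"tz":0.5,"roll":0,"jaw":1},{"tx":0.77,"ty":-0.37,"tz":0.5,"roll":0,"jaw":1},{"tx":0.7,"ty":-0.41,"tz":0.5,"roll":0,"jaw":1},{"tx":0.62,"ty":-0.44,"tz":0.5,"roll":0,"jaw":1},{"tx":0.59,"ty":-0.48,"tz":0.5,"roll":0,"jaw":1},{"tx":0.54,"ty":-0.52,"tz":0.5,"roll":0,"jaw":1},{"tx":0.5,"ty":-0.56,"tz":0.5,"roll":0,"jaw":1},{"tx":0.45,"ty":-0.59,"tz":0.5,"roll":0,"jaw":1}]'; python3 -m jog '[{"tx":0.4,"ty":-0.62,"tz":0,"roll":0,"jaw":0.2},{"tx":0.36,"ty":-0.65,"tz":0,"roll":0,"jaw":0.2},{"tx":0.3,"ty":-0.66,"tz":0,"roll":0,"jaw":0.2},{"tx":0.25,"ty":-0.68,"tz":0,"roll":0,"jaw":0.2},{"tx":0.2,"ty":-0.69,"tz":0,"roll":0,"jaw":0.1},{"tx":0.15,"ty":-0.69,"tz":0,"roll":0,"jaw":0},{"tx":0.1,"ty":-0.71,"tz":0,"roll":0,"jaw":0},{"tx":0.05,"ty":-0.7,"tz":0,"roll":0,"jaw":0}]'
```

```text
time_s: 15.3
position: [0.6443, -0.0865, 0.1562]
tcp_rot: [[0.939, 0.344, -0.0], [0.344, -0.939, 0.0], [-0.0, -0.0, -1.0]]
force: [0.1, 0.3, -0.1]
opening: 1.002
grasp_force: 0.0
time_s: 16.1
position: [0.6424, -0.0297, 0.1568]
tcp_rot: [[0.939, 0.344, 0.0], [0.344, -0.939, -0.0], [0.0, 0.0, -1.0]]
force: [0.9, -0.8, 0.7]
opening: 0.352
grasp_force: 0.3
```

```bash
python3 -m jog '[{"tx":-0.01,"ty":-0.7,"tz":0,"roll":0,"jaw":0},{"tx":-0.05,"ty":-0.69,"tz":0,"roll":0,"jaw":0},{"tx":-0.1,"ty":-0.68,"tz":0,"roll":0,"jaw":0}]'
```

```text
time_s: 16.4
position: [0.6337, -0.0108, 0.1567]
tcp_rot: [[0.939, 0.344, 0.0], [0.344, -0.939, -0.0], [0.0, 0.0, -1.0]]
force: [1.1, -0.6, 0.4]
opening: 0.337
grasp_force: 30.0
```

```bash
python3 -m jog '[{"tx":-0.14,"ty":-0.67,"tz":-0.8,"roll":0,"jaw":0},{"tx":-0.19,"ty":-0.65,"tz":-1.5,"roll":0,"jaw":0},{"tx":-0.23,"ty":-0.64,"tz":-1.5,"roll":0,"jaw":0},{"tx":-0.28,"ty":-0.61,"tz":-1.5,"roll":0,"jaw":0},{"tx":-0.31,"ty":-0.59,"tz":-1.5,"roll":0,"jaw":0},{"tx":-0.35,"ty":-0.56,"tz":-1.5,"roll":0,"jaw":0},{"tx":-0.38,"ty":-0.54,"tz":-1,"roll":0,"jaw":0},{"tx":-0.2,"ty":-0.3,"tz":-0.5,"roll":0,"jaw":0}]'; python3 -m jog '[{"tx":0,"ty":0,"tz":-0.3,"roll":0,"jaw":0},{"tx":0,"ty":0,"tz":0,"roll":0,"jaw":0},{"tx":0,"ty":0,"tz":0,"roll":0,"jaw":0}]'
python3 - <<'E'
from h import *
a=capture("side")["img"][140:340,220:480];b=capture("wrist")["img"]
cv2.imwrite("pics/fin.png",np.hstack([cv2.resize(a,(400,308)),cv2.resize(b,(400,308))])[:,:,::-1])
E
```

```text
time_s: 17.2
position: [0.5985, 0.0247, 0.2564]
tcp_rot: [[0.939, 0.344, 0.002], [0.344, -0.939, -0.0], [0.002, 0.001, -1.0]]
force: [-0.2, -0.5, -0.8]
opening: 0.338
grasp_force: 30.0
time_s: 17.5
position: [0.5986, 0.0241, 0.2571]
tcp_rot: [[0.939, 0.343, -0.001], [0.343, -0.939, 0.0], [-0.001, -0.0, -1.0]]
force: [-0.1, 0.6, -1.3]
opening: 0.337
grasp_force: 30.0
```

View pics/fin.png

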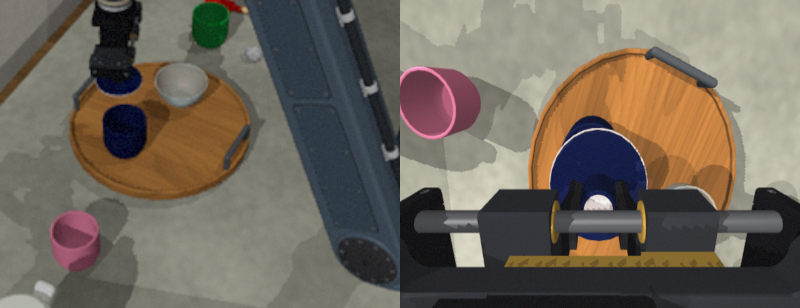

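The side view shows the lid held level in the gripper at about (118,80). The open pot stands at (125,132) and the bowl at (182,85), both upright on the turning tray. The wrist view shows the knob gripped at (598,203).

```bash
python3 -c "
from rig import hand_in
print(hand_in())"
```

```text
the job is handed in; nothing more can be done
None
```

I handed the job in at about 17.6 s: I pushed the tray to about 1.4 rad/s, followed the knob for over 6 s, then gripped the lid and lifted it level, about 10 cm above its seat, while the tray turned. The last picture shows the pot and bowl upright on the tray; the hand-in gave no verdict.

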